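Spoon out, child-resistant cap pushed and turned home

TASK

The teaspoon has been left standing in the open tub of cleaning tablets: take it out and lower it (do not drop it) bowl down into the mug, so that it leans over the mug's handle, where a thumb can hold it on the way to the sink. Then close the tub with its child-resistant cap: set the cap on the neck with its inner lugs in the gaps between the neck's lugs, push it down hard against its spring, turn it clockwise as far as it goes and let it spring back up, so that it is locked. Leave the tub, the mug and everything else standing where they are.

Things in the scene. Friction and masses are not known exactly. Their poses are not given: they have to be found in the camera images.
- tub: Open white plastic tub with a blue band, round, loose, about 1.1 kg. Origin: centre of its underside; z up. Body 72 diameter, shoulder at 80 mm, neck 42 outside and 36 inside diameter from there to the rim at 100 mm. Tablets fill it to 34 mm, 40 round the edge. Three small moulded marks on the shoulder, at +x and 120 degrees on either side of it, lie below the neck's lugs.
- tub_rim (a point): Centre of the tub's mouth, 100 mm up, tub's axes. Three lugs outside the neck, above the marks, reach 25 mm from the axis; each spans 42 degrees, 92 to 96 mm above the worktop, with a tooth down to 89 mm at its counter-clockwise end (from above), an end stop down to 84.5 at its clockwise end and a 26 degree pocket between. The 78 degree gaps between lugs are centred 60 degrees from the marks.
- cap: Grey plastic cap of the tub, 58 diameter over its ribbed skirt, 26 high, about 45 g, lying mouth down; grasp it across the skirt at any yaw. Origin: centre of the skirt's lower edge; z up. Three inner lugs (20 degrees wide, the lowest 3.5 mm of the cap, 22 mm from the axis at their inner face) lie at +x and 120 degrees on either side; three raised radial bars on the top show where they are.
- cap_top (a point): Middle of the cap's top. To enter, the top's bars stand 60 (at most 25 off) degrees counter-clockwise of the shoulder's marks, any bar with any mark; held down, turn clockwise (yaw decreasing) about 60 degrees to the end stop, where bars meet marks; on letting up, the lugs rise 3 mm into the pockets behind the teeth. Turning takes up to 0.2 N m; the tub's own weight and the push keep it still.
- seal (a joint): Sprung seal disc in the cap that bears on the neck's rim: m pushed in from 0 (free) to 0.009, 0.9 N per mm. On the tub the cap's lower edge is this high above the worktop: 92 to 92.5 mm resting in the gaps; 95.5 if wrongly on top of the neck's lugs; below 85.5 when pushed (over 6.5 N) past the teeth, as it must be while it turns; 83.5 at the bottom of its travel; 88.5 when locked.
- spoon: Steel teaspoon, 137 long, 20 g. Origin: middle of its length, on its under side; x from handle to bowl, y across, z out of its hollow side. The handle grips as 16 wide at its end and 18 lower down; bowl 28 wide; up to 13 thick. It stands bowl down in the tub, leaning about 26 degrees on the neck's rim towards the tub's -y, hollow side to that rim; its end is 60 mm above the rim.
- spoon_end (a point): Middle of the end of the teaspoon's handle.
- spoon_bowl (a point): Tip of the teaspoon's bowl, 136 mm from spoon_end.
- mug: White mug, loose, 0.28 kg, 74 diameter, 92 high, 106 over the handle. Origin: on the worktop, under the middle of its outline; z up; its handle points to -y and its axis lies 16 mm to +y of the origin. Inside 66 diameter at the rim, about 54 at the bottom; inner floor 10 mm above the worktop.
- mug_rim (a point): Centre of the mug's mouth, at the height of the rim (92 mm); axes as the mug's, the handle to -y.
- bowl: White rice bowl, 114 diameter, 64 high, near the front edge; bystander. Origin: centre of its underside.
- salt_shaker: Salt shaker, 43 diameter, 73 high; bystander. Origin: centre of its underside.
- timer: Kitchen timer, 62 diameter, 44 high; bystander. Origin: centre of its underside.
Things that resemble listed ones, but are neither listed nor needed, are in the scene too. Leave any green or turquoise look-alike of the cap alone.

How it is judged:
On the way, in this order (a step that is already met when the one before it is completed fails the run):
1. the teaspoon stands bowl down in the mug, leaning over the mug's handle, let go (y of spoon_end in the frame of mug_rim below -0.022 m and x of spoon_end in the frame of mug_rim between -0.026 and 0.026 m and z of spoon_end in the frame of mug_rim above 0.012 m and z of spoon_bowl in the frame of mug_rim below -0.055 m and horizontal distance between spoon_bowl and mug_rim below 0.036 m and contact force between spoon and the fingers below 0.05 N), for 0.2 s.
2. the cap sits on the neck and is pushed down far enough to pass under the teeth (horizontal distance between cap and tub below 0.004 m and angle between cap's own z axis and vertical below 0.08 rad and z of cap in the frame of tub below 0.0856 m), for 0.05 s.
At the end, for the whole second after the job is handed in: Cap locked: upright (0.08 rad), centred within 4 mm, lower edge 87 to 90.2 mm above the tub's underside, bars within 0.14 rad of the marks. Spoon bowl down in the mug, its end over 22 mm from the axis towards the mug's handle and within 26 mm either side. Tub and mug upright; all released, at rest (all of step 1 and horizontal distance between cap and tub below 0.004 m and angle between cap's own z axis and vertical below 0.08 rad and z of cap in the frame of tub between 0.087 and 0.0902 m and (angle between the x axis of cap and the x axis of tub, either way round below 0.14 rad or angle between the x axis of cap and the x axis of tub, either way round between 0.907 and 1.187 rad) and contact force between cap and the fingers below 0.05 N and angle between each of tub, mug's own z axis and vertical below 0.06 rad and linear speed of each of spoon, cap, tub below 0.02 m/s); the robot touches nothing.
It fails at once if the tub tipped (over 0.25 rad) or shifted more than 40 mm (angle between tub's own z axis and vertical above 0.25 rad or distance of tub from where it was at the start of the episode above 0.04 m).
It fails at once if the mug tipped (over 0.3 rad) or shifted more than 40 mm (angle between mug's own z axis and vertical above 0.3 rad or distance of mug from where it was at the start of the episode above 0.04 m).
It fails at once if the teaspoon dropped or flung: faster than 0.7 m/s while not held (linear speed of spoon above 0.7 m/s and contact force between spoon and the fingers below 0.05 N).
It fails at once if a bystander shifted more than 30 mm (distance of any of bowl, salt_shaker, timer from where it was at the start of the episode above 0.03 m).
It also fails if it takes over 58 s, if anything falls off the work surface, if the arm or the gripper's body presses on something with over 40 N, if the wrist force passes 120 N, or if a joint passes its speed limit or range.

ROBOT

A 7-joint arm with a two-finger parallel gripper is mounted at the origin on a cart in front of the work surface, level with it; the furniture and walls round the work are solid. World frame = base frame: x ahead of the robot, y to its left, z up, the work surface at z = 0. Lengths are in m, angles in rad, forces in N, time in s.
With the tool pointing down it reaches from about 0.425 to 1.025 m from the base axis. Payload 9.4 kg.
Tool frame: the origin (TCP) lies midway between the tips of the shut fingers; the grasp point (between the pads) lies 19 mm behind it; z points along the fingers, y is the line along which they close (so a half turn about z gives the same grasp; the last joint's range is limited). The gripper opens to 93 mm and grips with 3 to 60 N. Pads are 15 mm wide; open, the fingers measure 128 mm over their backs; the gripper's body (75 mm by 188 mm) begins 65 mm behind the grasp point.
Start: joints at [-1.383, 0.599, -0.003, 1.599, 0.002, 0.943, -0.08], TCP at [0.19, 0.7, 0.219] pointing down, gripper open.
Joint ranges: [-2.57, 2.57], [-0.35, 1.97], [-1.29, 1.29], [0.11, 2.56], [-1.05, 4.19], [0.11, 1.86], [-2.63, 2.63]. Speed limits (rad/s): [2.22, 2.22, 3.01, 3.01, 3.14, 3.14, 3.14].

INTERFACE

Orientations are given as a unit quaternion [w, x, y, z].
In Python, from rig import observe, get_image, sign_off, spot_in, trace gives the robot as it stands.
- The arm moves only by the tool jog_arm, never from a script. Its argument "rows" is text: rows parted by semicolons, each of 7 numbers parted by spaces: the opening, from 0 (shut) to 1 (fully open), then the shift along the tool's x, y, z in m, then the turn, a rotation vector about the tool's x, y, z in rad. In form: jaw tx ty tz rx ry rz; .... A call has 1 to 5 rows; each row shifts and turns the commanded pose from where the row before left it, along the tool's axes as they then stand; what a row does not reach is not made up. A row lasts 1/12 s, in which the tool goes at most 41.7 mm and 7.16 degrees, less where a joint would pass 70% of its speed; a pose out of reach is approached as far as the arm can. A call with a gripper value outside its range is refused whole. The fingers move at their own pace and stop on an object; "newtons" is the grip in N (left out, the last holds). Time passes only in rows, so rows that do not move let the fingers close. It gives the time, the measured TCP pose, the force, the opening and the grip force at its end, in the units of the state.
- observe(): the state, without advancing time (a new reading comes with each control period).
- get_image(name): name is "scene" or "top" or "wrist"; returns a dict with "img" (480x640x3 uint8, red, green, blue), "vfov" (degrees; the focal length in pixels is half the picture's height over the tangent of half this angle, whatever the lens; pixels are square), "cx", "cy" (the principal point, pixels), "distortion" ([k1, k2, p1, p2, k3] as OpenCV has them; the pictures are not rectified), "camera_from_world" (4x4, takes a point from world to camera coordinates). Camera axes: x right, y up, looking along -z (the intrinsics and any distortion apply to the point x, -y, -z); pixel columns grow to the right and rows downward; lengths in m; the calibration is good to about 2 mm. A picture is of the moment at which its call begins. There is no depth.
- sign_off(): hands the job in; it is judged then, once.
Trained networks look in a picture, given as the dict that the camera call returned (one of the last four; its "shot" number tells which), for a name from the list of things; names that differ only in an ending like _2 or _b are one class to them, and where a whole thing is asked for, a point or a joint stands for the part that bears it (a point fixed in the world has none). Each returns a list of dicts, best first, with "p" (0 to 1); they miss things now and then, are a little off and sometimes report something else, mostly with a low value. They report only what shows in the picture. A call takes as long as a camera call. They do not tell look-alikes from the thing itself.
- spot_in(picture, thing): "centre" ([x, y, z] in m, in world coordinates, good to about 4 mm: the middle of the surface that is visible of it).
- trace(picture, thing): "pixels" (480x640 bool, what is visible of it).
The state is a dict: "time": time; "joint_positions": joint angles; "qvel": joint speeds; "joint_torque": joint torques, N m; "tcp_pos": TCP position; "eef_rot": TCP orientation; "contact_force": force on the tool from outside, world axes, zero at the start; "torque": the same for the moment, N m; "gripper_width": finger opening in m; "grip_force": force on a finger pad.
Only numpy, scipy, OpenCV 4.12 (cv2) and the standard library are available. Lean on these libraries where they do the work, as an engineer would, in place of code of your own. Each camera call takes 0.05 s, during which the arm holds its last target. There are 200 camera calls.

## Working session

There is one attempt and no reset: what is moved stays moved. The work goes in short steps, Python scripts to look and compute and a tool call to move; the robot and the scene stay as the last step left them, time stands still between calls to the robot, and variables do not carry over. Pictures are saved under pics/ and viewed, at most 10 in all, crops included, and the job is handed in when it is done.

Besides the shell and the picture viewer there is one more tool, called after "Call:" as name(argument=value, ...), one argument or row to a line, values as JSON. jog_arm: Moves the arm, as the interface text tells. Its arguments: {"type":"object","properties":{"rows":{"type":"string"},"newtons":{"type":"number"}},"required":["rows"]}

```bash
mkdir -p pics; cat > h.py <<'E'
import numpy as np, cv2
from rig import observe, get_image, sign_off, spot_in, trace
def K(p):
    f=240/np.tan(np.radians(p['vfov'])/2); return np.array([[f,0,p['cx']],[0,f,p['cy']],[0,0,1.]])
def M(p): return np.diag([1,-1,-1,1.])@np.array(p['camera_from_world'])
def proj(p,X):
    m=M(p); r,_=cv2.Rodrigues(m[:3,:3]); return cv2.projectPoints(np.array(X,float).reshape(-1,1,3),r,m[:3,3],K(p),np.array(p['distortion'],float))[0].reshape(-1,2)
def ray(p,uv):
    m=M(p); n=cv2.undistortPoints(np.array(uv,float).reshape(-1,1,2),K(p),np.array(p['distortion'],float)).reshape(-1,2)
    d=np.c_[n,np.ones(len(n))]@m[:3,:3]; return -m[:3,:3].T@m[:3,3], d/np.linalg.norm(d,axis=1)[:,None]
def atz(p,uv,z):
    o,d=ray(p,uv); return o+d*((z-o[2])/d[:,2])[:,None]
def save(p,n): cv2.imwrite('pics/'+n,p['img'][:,:,::-1])
E
python3 - <<'E'
from h import *
np.set_printoptions(precision=3,suppress=True)
for c in ['scene','top']:
    p=get_image(c); save(p,c+'1.png'); print(c,p['vfov'],p['distortion'])
    for t in ['tub','cap','spoon','mug','bowl','salt_shaker','timer','tub_rim','cap_top','spoon_end','mug_rim']:
        for r in spot_in(p,t)[:3]: print(t,round(r['p'],2),np.array(r['centre']),proj(p,r['centre'])[0])
a=cv2.imread('pics/scene1.png');b=cv2.imread('pics/top1.png')
E
```

```text
scene 54.65235233288233 [-0.116  0.     0.     0.     0.   ]
tub 0.59 [0.523 0.189 0.069] [300.404 240.515]
cap 0.97 [0.478 0.003 0.024] [350.061 304.496]
cap 0.75 [0.469 0.088 0.032] [318.478 285.289]
cap 0.72 [0.571 0.004 0.024] [373.269 278.603]
mug 0.86 [0.381 0.354 0.062] [210.827 244.108]
bowl 0.56 [0.337 0.24  0.039] [231.093 285.375]
salt_shaker 0.57 [ 0.654 -0.113  0.051] [435.817 274.826]
timer 0.56 [0.641 0.115 0.028] [353.477 237.539]
tub_rim 0.86 [0.52  0.185 0.067] [300.82  242.746]
cap_top 0.81 [0.473 0.003 0.023] [348.747 305.843]
cap_top 0.64 [0.473 0.092 0.021] [318.373 286.16 ]
cap_top 0.62 [0.57  0.007 0.03 ] [372.18  276.619]
spoon_end 0.49 [0.521 0.186 0.07 ] [300.878 241.373]
spoon_end 0.36 [0.524 0.178 0.134] [303.042 223.882]
mug_rim 0.68 [0.379 0.356 0.062] [209.544 244.018]
top 48.41919123279412 [-0.142  0.     0.     0.     0.   ]
tub 0.7 [0.523 0.203 0.078] [290.934 233.856]
tub 0.32 [0.573 0.009 0.026] [382.427 218.195]
cap 0.91 [0.476 0.096 0.028] [341.77  261.604]
cap 0.78 [0.475 0.006 0.028] [384.097 263.163]
cap 0.74 [0.575 0.01  0.026] [382.248 217.228]
spoon 0.65 [0.536 0.201 0.072] [292.119 228.307]
mug 0.85 [0.377 0.373 0.029] [207.963 305.289]
salt_shaker 0.61 [ 0.66  -0.101  0.065] [436.284 175.477]
salt_shaker 0.43 [0.322 0.224 0.027] [278.538 333.651]
timer 0.76 [0.644 0.126 0.034] [329.053 183.73 ]
tub_rim 0.75 [0.525 0.201 0.08 ] [291.751 232.888]
cap_top 0.72 [0.474 0.005 0.021] [384.181 264.084]
cap_top 0.7 [0.323 0.222 0.028] [279.375 333.379]
cap_top 0.65 [0.476 0.096 0.025] [341.706 261.903]
mug_rim 0.96 [0.382 0.374 0.027] [207.967 302.822]
```

```bash
python3 - <<'E'
import cv2
a=cv2.imread('pics/scene1.png');b=cv2.imread('pics/top1.png')
a=cv2.resize(a[190:340,150:470],(800,375),interpolation=cv2.INTER_CUBIC)
cv2.imwrite('pics/a.png',a)
cv2.imwrite('pics/b.png',cv2.resize(b[160:360,170:450],(800,571),interpolation=cv2.INTER_CUBIC))
E
```

```text
(no output)
```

View pics/a.png

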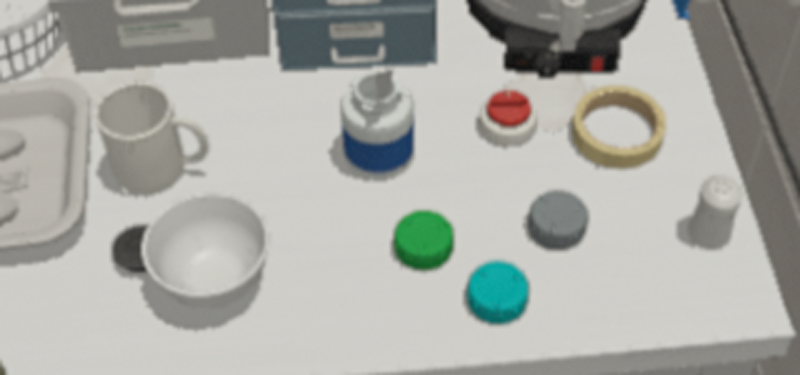

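View pics/b.png

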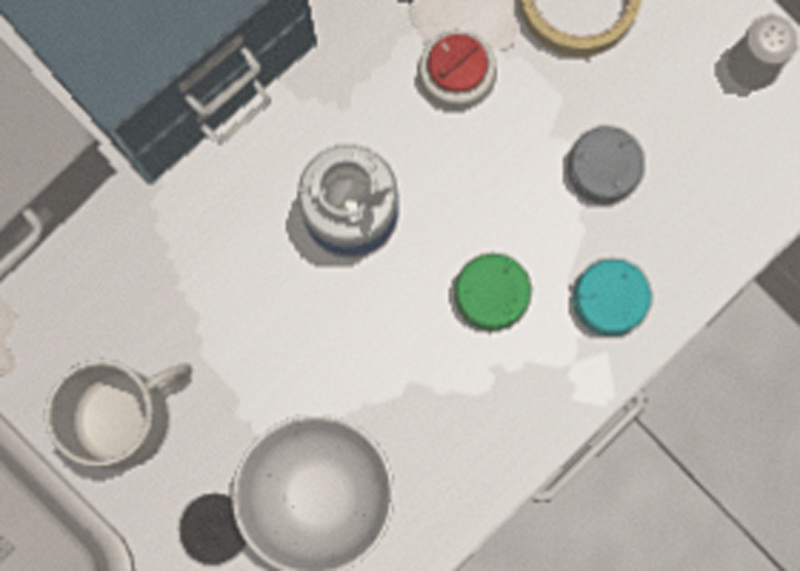

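The grey cap is at scene (373,279) / top (382,217), and that's the one I want. Things that could be mistaken for it:
- green lid at top (342,262)
- turquoise lid at top (384,263)
- dark disc by the bowl at top (246,345)
- red/white timer at top (329,184)

The tub is at top (291,230), with the spoon leaning to the right. The mug is at top (208,304), with its handle towards the right and slightly up.

```bash
cat >> h.py <<'E'
from scipy.spatial.transform import Rotation as R
def tool():
    s=observe(); q=s['eef_rot']; T=np.eye(4); T[:3,:3]=R.from_quat([q[1],q[2],q[3],q[0]]).as_matrix(); T[:3,3]=s['tcp_pos']; return T,s
def shift(target):
    T,_=tool(); return T[:3,:3].T@(np.array(target)-T[:3,3])
np.set_printoptions(precision=3,suppress=True)
E
python3 - <<'E'
from h import *
T,s=tool(); print(T,s)
p=get_image('wrist'); save(p,'w0.png')
C=np.linalg.inv(M(p)); print('tool_from_cam',np.linalg.inv(T)@C,p['vfov'],p['distortion'])
E
```

```text
[[-0.965  0.262  0.     0.19 ]
 [ 0.262  0.965 -0.     0.7  ]
 [-0.    -0.    -1.     0.219]
 [ 0.     0.     0.     1.   ]] {'time': 1.2, 'joint_positions': array([-1.383,  0.599, -0.003,  1.599,  0.002,  0.943, -0.08 ]), 'qvel': array([-0.001, -0.001,  0.   ,  0.002,  0.   ,  0.001, -0.003]), 'joint_torque': array([  0.   , -76.485,   1.496, -25.27 ,  -0.052,   0.011,   0.   ]), 'tcp_pos': array([0.19 , 0.7  , 0.219]), 'eef_rot': array([ 0.   ,  0.132,  0.991, -0.   ]), 'contact_force': array([-0.545, -0.235, -1.217]), 'torque': array([-0.01 , -0.009, -0.034]), 'grip_force': 0.0, 'gripper_width': 0.09287304638421934}
tool_from_cam [[ 0.    -0.96  -0.279  0.078]
 [ 1.     0.    -0.001  0.001]
 [ 0.001 -0.279  0.96  -0.167]
 [ 0.     0.     0.     1.   ]] 66.97403842770402 [-0.035  0.     0.     0.     0.   ]
```

Call:
jog_arm(
  rows="1 -0.027 -0.027 -0.011 0 0 0;1 -0.027 -0.027 -0.011 0 0 0;1 -0.027 -0.027 -0.011 0 0 0;1 -0.027 -0.027 -0.011 0 0 0;1 -0.027 -0.027 -0.011 0 0 0",
)

```text
time: 1.67
tcp_pos: [0.2854, 0.5325, 0.2741]
eef_rot: [0.0, 0.132, 0.991, 0.0]
contact_force: [0.2, -0.6, 0.8]
gripper_width: 0.0929
grip_force: 0.0
```

Call:
jog_arm(
  rows="1 -0.027 -0.027 -0.011 0 0 0;1 -0.027 -0.027 -0.011 0 0 0;1 -0.027 -0.027 -0.011 0 0 0;1 -0.027 -0.027 -0.011 0 0 0;1 -0.027 -0.027 -0.011 0 0 0",
)

```text
time: 2.08
tcp_pos: [0.3803, 0.3667, 0.3295]
eef_rot: [0.0, 0.132, 0.991, 0.0]
contact_force: [1.0, -0.0, 1.0]
gripper_width: 0.0931
grip_force: 0.0
```

```bash
python3 - <<'E'
from h import *
T,s=tool(); print(T[:3,3],s['joint_positions'])
p=get_image('wrist'); save(p,'w1.png')
for t in ['mug','mug_rim','tub','spoon','spoon_end']:
    for r in spot_in(p,t)[:2]: print(t,round(r['p'],2),np.array(r['centre']),proj(p,r['centre'])[0])
E
```

```text
[0.38  0.367 0.329] [-0.913  0.242  0.048  1.912 -0.014  0.988  0.448]
mug 0.96 [0.388 0.362 0.026] [314.726 201.773]
mug_rim 0.73 [0.388 0.364 0.023] [315.89  200.974]
tub 0.56 [0.52  0.219 0.073] [236.296 332.052]
spoon 0.3 [0.521 0.224 0.072] [239.994 331.404]
```

Call:
jog_arm(
  rows="1 -0.03 -0.021 0 0 0 0;1 -0.03 -0.021 0 0 0 0;1 -0.03 -0.021 0 0 0 0;1 -0.03 -0.021 0 0 0 0;1 -0.03 -0.021 0 0 0 0",
)

```text
time: 2.8
tcp_pos: [0.4971, 0.2284, 0.328]
eef_rot: [-0.0, 0.13, 0.991, -0.0]
contact_force: [0.3, 1.2, 0.2]
gripper_width: 0.0929
grip_force: 0.0
```

Call:
jog_arm(
  rows="1 -0.03 -0.021 0 0 0 0;1 0 0 0 0 0 0;1 0 0 0 0 0 0",
)

```text
time: 3.05
tcp_pos: [0.521, 0.1996, 0.3278]
eef_rot: [-0.0, 0.133, 0.991, -0.0]
contact_force: [-0.4, 0.3, 0.7]
gripper_width: 0.0926
grip_force: 0.0
```

```bash
python3 - <<'E'
from h import *
T,s=tool(); print(T[:3,3],s['joint_positions'])
p=get_image('wrist'); save(p,'w2.png')
for t in ['tub','tub_rim','spoon','spoon_end','cap']:
    for r in spot_in(p,t)[:2]: print(t,round(r['p'],2),np.array(r['centre']),proj(p,r['centre'])[0])
E
```

```text
[0.521 0.2   0.328] [-0.581  0.285  0.148  1.858 -0.049  1.003  0.892]
tub 0.8 [0.53  0.202 0.079] [321.065 210.699]
tub 0.39 [0.575 0.01  0.023] [195.723 268.352]
tub_rim 0.88 [0.534 0.207 0.083] [325.649 212.963]
spoon 0.87 [0.534 0.196 0.087] [316.864 216.66 ]
spoon_end 0.64 [0.534 0.194 0.088] [314.983 216.816]
cap 0.82 [0.477 0.011 0.023] [170.877 201.503]
cap 0.79 [0.57  0.017 0.026] [198.447 264.885]
```

View pics/w1.png

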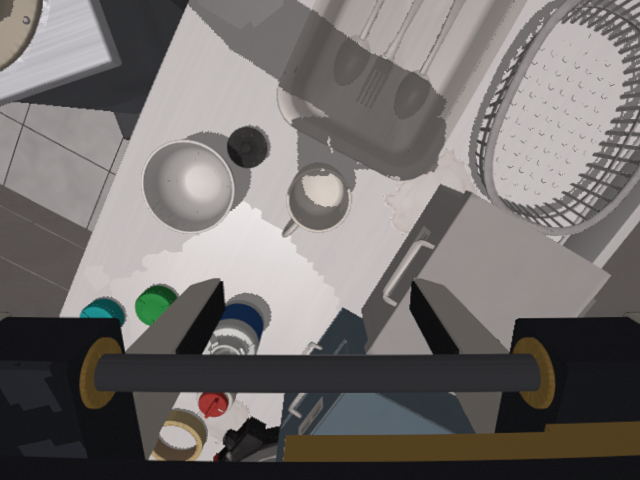

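View pics/w2.png

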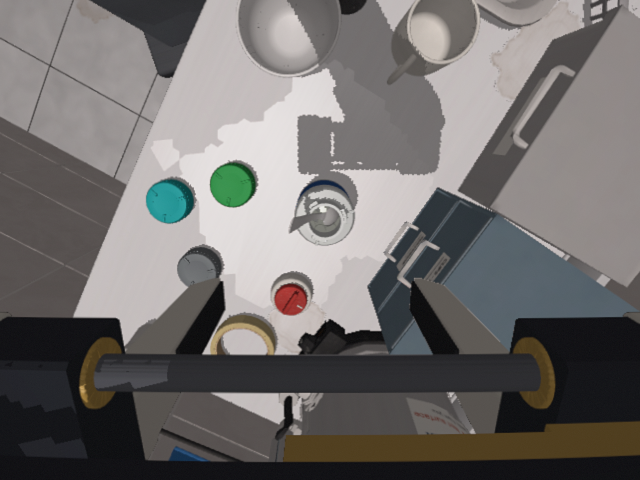

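The w1 picture shows the mug at (318,195) with its handle towards (290,230). In w2 the tub is at (323,212) with the spoon's end near (293,230), and the grey cap is at (199,267).

```bash
python3 - <<'E'
import cv2,numpy as np
g=lambda f,x,y,w,h:cv2.resize(cv2.imread('pics/'+f)[y:y+h,x:x+w],(400,300),interpolation=cv2.INTER_CUBIC)
A=np.vstack([np.hstack([g('w2.png',273,168,100,75),g('top1.png',260,205,64,48)]),np.hstack([g('w1.png',270,150,100,75),g('w2.png',150,230,100,75)])])
cv2.imwrite('pics/comp.png',A)
E
```

```text
(no output)
```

View pics/comp.png

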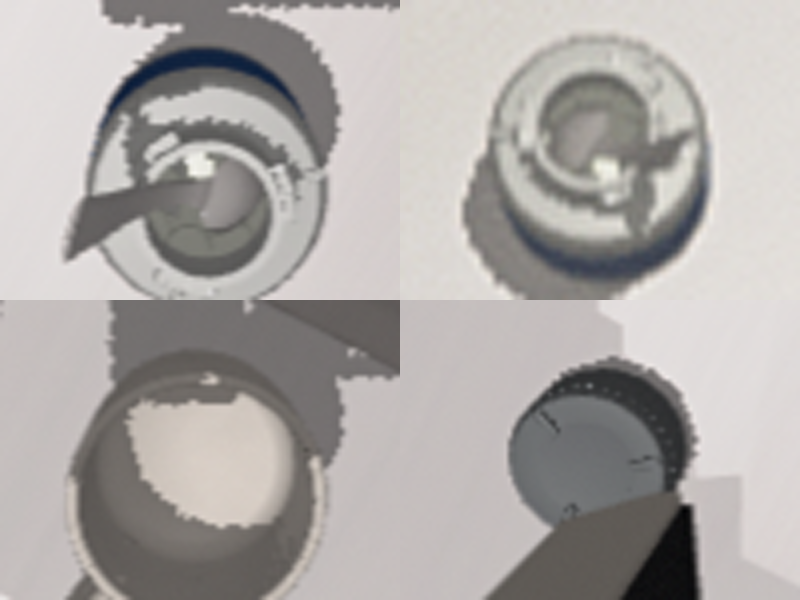

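```bash
cat >> h.py <<'E'
def hull(p,X):
    m=np.zeros((480,640),np.uint8); cv2.fillConvexPoly(m,cv2.convexHull(proj(p,X).round(2).astype(np.float32)*16).astype(np.int32),1,shift=4); return m
def cyl(x,y,r,z0,z1,n=48):
    a=np.linspace(0,2*np.pi,n); return np.vstack([np.c_[x+r*np.cos(a),y+r*np.sin(a),0*a+z] for z in (z0,z1)])
def model(p,t,v):
    if t=='tub': return hull(p,cyl(v[0],v[1],.036,0,.08))|hull(p,cyl(v[0],v[1],.021,.08,.1))
    if t=='cap': return hull(p,cyl(v[0],v[1],.029,0,.026))
    if t=='mug': # axis x,y, handle angle
        d=np.array([np.cos(v[2]),np.sin(v[2])]); n=np.array([-d[1],d[0]])
        H=np.array([[*(np.array(v[:2])+d*a+n*b),z] for a in(.03,.067) for b in(-.006,.006) for z in(.03,.072)])
        return hull(p,cyl(v[0],v[1],.037,0,.092))|hull(p,H)
def fit(pm,t,v0,st):
    from scipy.optimize import minimize
    def c(v):
        s=0
        for p,m in pm: k=model(p,t,v).astype(bool); s+=1-(k&m).sum()/(k|m).sum()
        return s/len(pm)
    S=np.vstack([v0]+[np.array(v0)+np.eye(len(v0))[i]*st[i] for i in range(len(v0))])
    r=minimize(c,v0,method='Nelder-Mead',options=dict(initial_simplex=S,xatol=1e-4,fatol=1e-4)); return r.x,r.fun
def pick(p,t,c,tol=40):
    L=[r for r in trace(p,t) if np.linalg.norm(np.argwhere(r['pixels']).mean(0)[::-1]-proj(p,c)[0])<tol]
    return L[0]['pixels'] if L else None
E
python3 - <<'E'
from h import *
P={c:get_image(c) for c in('top','wrist','scene')}
for c in P:
  for t,c0,v0,st in [('mug',[.38,.37,.05],[.375,.375,-1.2],[.01,.01,.4]),('tub',[.524,.2,.06],[.524,.2],[.01,.01]),('cap',[.573,.01,.02],[.573,.01],[.01,.01])]:
    m=pick(P[c],t,c0)
    if m is None: print(c,t,'none');continue
    print(c,t,m.sum(),*fit([(P[c],m)],t,v0,st))
p=P['wrist']
e=atz(p,[[292,225.5]],.158)[0]; r=atz(p,[[325.5,221]],.1)[0]
print('end',e,'rim',r,'lean',np.degrees(np.arctan2(*(e-r)[1::-1])),np.linalg.norm((e-r)[:2]))
L=atz(p,[[313.5,205.5],[344,215.5],[319,239]],.095); print('lugs',L,[np.degrees(np.arctan2(*(l-r)[1::-1])) for l in L])
o,d=ray(p,[[320,240]]);print(o)
E
```

```text
top mug 1406 [ 0.376  0.371 -1.037] 0.07934426229508196
top tub none
top cap 209 [0.583 0.   ] 0.6828528072837633
wrist mug 5541 [ 0.375  0.372 -1.03 ] 0.04852865255549821
wrist tub 2768 [0.537 0.204] 0.1723003290457673
wrist cap 1287 [0.579 0.01 ] 0.20653514180024657
scene mug 1365 [ 0.38   0.376 -1.127] 0.10707204230006606
scene tub 1021 [0.543 0.206] 0.12209802235597589
scene cap 505 [0.573 0.01 ] 1.0
end [0.52  0.177 0.158] rim [0.538 0.207 0.1  ] lean -120.75037966246737 0.034757122216074555
lugs [[0.518 0.198 0.095]
 [0.538 0.228 0.095]
 [0.558 0.194 0.095]] [np.float64(-156.10551126694415), np.float64(88.87160614672788), np.float64(-32.85823416666803)]
[0.444 0.222 0.496]
```

Mug axis is about (0.376, 0.372) with its handle at -60°. Tub is about (0.538, 0.205) with its x axis at -32°, and the spoon leans towards -121°. I'll turn the jaw across the lean and look again from the other side.

Call:
jog_arm(
  rows="1 0 0 0 0 0 0.1247;1 0 0 0 0 0 0.1247;1 0 0 0 0 0 0.1247;1 0 0 0 0 0 0.1247;1 0 0 0 0 0 0.1247",
)

```text
time: 4.37
tcp_pos: [0.5205, 0.1997, 0.3287]
eef_rot: [0.0, 0.433, 0.902, 0.0]
contact_force: [0.0, 0.3, 0.3]
gripper_width: 0.0931
grip_force: 0.0
```

Call:
jog_arm(
  rows="1 0 0 0 0 0 0.1247;1 0 0 0 0 0 0.1247;1 0 0 0 0 0 0.1247;1 0 0 0 0 0 0.1247;1 0 0 0 0 0 0.1247",
)

```text
time: 4.78
tcp_pos: [0.5204, 0.1998, 0.3287]
eef_rot: [0.0, 0.688, 0.726, 0.0]
contact_force: [-0.8, -0.1, 0.1]
gripper_width: 0.0932
grip_force: 0.0
```

Call:
jog_arm(
  rows="1 0 0 0.005 0 0 0.1247;1 0 0 0.005 0 0 0.1247;1 0 0 0.005 0 0 0.1247;1 0 0 0.005 0 0 0.1247;1 0 0 0 0 0 0.1247",
)

```text
time: 5.2
tcp_pos: [0.52, 0.1997, 0.3078]
eef_rot: [0.0, 0.878, 0.48, -0.001]
contact_force: [0.5, 0.2, -0.1]
gripper_width: 0.0926
grip_force: 0.0
```

```bash
python3 - <<'E'
from h import *
T,s=tool(); print(T,s['joint_positions'])
p=get_image('wrist'); save(p,'w3.png')
m=pick(p,'tub',[.538,.205,.06]); 
if m is not None: print(*fit([(p,m)],'tub',[.538,.205],[.01,.01]))
s_=pick(p,'spoon',[.53,.195,.1],60)
if s_ is not None: print(np.argwhere(s_).min(0),np.argwhere(s_).max(0))
print('pred rim',proj(p,[.538,.205,.1]),'end',proj(p,[.52,.177,.158]),proj(p,[.516,.167,.158]))
u,v=proj(p,[.53,.195,.1])[0].astype(int); print(u,v)
u=max(u,50)
cv2.imwrite('pics/c3.png',cv2.resize(p['img'][v-45:v+45,u-60:u+60,::-1],(800,600),interpolation=cv2.INTER_CUBIC))
E
```

```text
[[ 0.54   0.842 -0.001  0.52 ]
 [ 0.842 -0.54  -0.001  0.2  ]
 [-0.001 -0.001 -1.     0.308]
 [ 0.     0.     0.     1.   ]] [-0.881  0.332  0.558  1.904 -0.212  0.964 -0.796]
[0.538 0.205] 0.21636463481603518
[180 319] [248 341]
pred rim [[329.546 196.716]] end [[331.296 243.668]] [[333.374 254.638]]
328 208
```

View pics/c3.png

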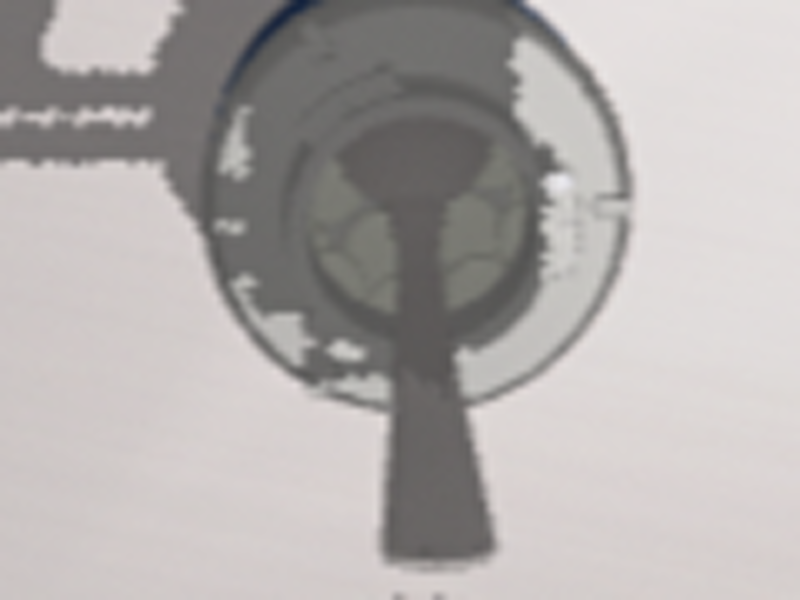

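The crop shows the spoon's handle end at px (333.9, 246.2), the rim centre at about (330.7, 194.5) and one mark at (359.8, 193.7). The jaw line is across the handle.

```bash
python3 - <<'E'
from h import *
p=get_image('wrist'); T,s=tool()
X=np.linalg.inv(T)@np.linalg.inv(M(p))
q=[-0.0,0.1325,0.991,0]; T2=np.eye(4); T2[:3,:3]=R.from_quat([q[1],q[2],q[3],q[0]]).as_matrix(); T2[:3,3]=[.521,.1997,.328]
p2=dict(p); p2['camera_from_world']=np.diag([1,-1,-1,1])@np.linalg.inv(T2@X)
print('chk',proj(p2,[.534,.207,.083]))
def tri(a,b):
    o1,d1=ray(p,[a]);o2,d2=ray(p2,[b]);A=np.c_[d1[0],-d2[0]];k=np.linalg.lstsq(A,o2-o1,rcond=None)[0]
    x,y=o1+d1[0]*k[0],o2+d2[0]*k[1];return (x+y)/2,np.linalg.norm(x-y)
print('end',tri([333.9,246.2],[292,225.5])); print('rim',tri([330.7,194.5],[325.5,221]))
mk=atz(p,[[359.8,193.7]],.08)[0]; c=np.array([.538,.205])
print('mark',mk,np.degrees(np.arctan2(*(mk[:2]-c)[::-1])))
E
```

```text
chk [[326.667 212.638]]
end (array([0.521, 0.174, 0.158]), np.float64(0.0003310338939015156))
rim (array([0.541, 0.204, 0.092]), np.float64(0.0020727685316414067))
mark [0.567 0.187 0.08 ] -31.328701632745574
```

Call:
jog_arm(
  rows="0.5 -0.017 0.0145 0 0 0 0;0.5 0 0 0.035 0 0 0;0.5 0 0 0.035 0 0 0;0.5 0 0 0.035 0 0 0;0.5 0 0 0.03 0 0 0",
)

```text
time: 5.82
tcp_pos: [0.5234, 0.1776, 0.1722]
eef_rot: [-0.0, 0.875, 0.484, 0.0]
contact_force: [0.1, 0.3, 0.8]
gripper_width: 0.0642
grip_force: 0.0
```

Call:
jog_arm(
  rows="0.5 0 0 0.022 0 0 0;0.5 0 0 0.02 0 0 0;0.5 0 0 0 0 0 0",
)

```text
time: 6.07
tcp_pos: [0.522, 0.1772, 0.1286]
eef_rot: [-0.0, 0.875, 0.484, -0.002]
contact_force: [-0.3, -0.1, -0.7]
gripper_width: 0.0478
grip_force: 0.0
```

```bash
python3 - <<'E'
from h import *
T,s=tool(); print(T[:3,3],s['contact_force'])
p=get_image('wrist'); save(p,'w4.png')
print('end',proj(p,[.521,.174,.158]), 'shift->tool', np.linalg.inv(T)@[.521,.174,.158,1])
m=pick(p,'spoon',[.521,.174,.158],100)
if m is not None:
    a=np.argwhere(m); print(a.min(0),a.max(0)); 
    for v in range(a[:,0].min(),a[:,0].max(),8): print(v,a[a[:,0]==v][:,1].min(),a[a[:,0]==v][:,1].max())
E
```

```text
[0.522 0.177 0.129] [-0.299 -0.145 -0.68 ]
end [[320.839 331.742]] shift->tool [-0.003  0.001 -0.029  1.   ]
[189 299] [337 338]
189 310 327
197 299 338
205 303 333
213 311 325
221 313 323
229 313 323
237 312 324
245 312 326
253 311 327
261 310 328
269 308 329
277 308 330
285 307 331
293 305 332
301 305 334
309 303 335
317 302 335
325 301 336
333 302 335
```

Call:
jog_arm(
  rows="0.1 0 0 0 0 0 0;0.1 0 0 0 0 0 0;0.1 0 0 0 0 0 0;0.1 0 0 0 0 0 0;0.1 0 0 0 0 0 0",
  newtons=15,
)

```text
time: 6.58
tcp_pos: [0.5238, 0.1779, 0.1323]
eef_rot: [-0.0, 0.876, 0.482, 0.001]
contact_force: [0.7, -0.9, 0.3]
gripper_width: 0.0175
grip_force: 8.8
```

Call:
jog_arm(
  rows="0.1 -0.004 0 -0.012 0 0 0;0.1 -0.004 0 -0.012 0 0 0;0.1 -0.004 0 -0.012 0 0 0;0.1 -0.004 0 -0.012 0 0 0;0.1 -0.004 0 -0.012 0 0 0",
)

```text
time: 7.0
tcp_pos: [0.5128, 0.1602, 0.1934]
eef_rot: [0.0, 0.876, 0.482, 0.0]
contact_force: [0.9, -0.2, 0.3]
gripper_width: 0.0169
grip_force: 15.0
```

Call:
jog_arm(
  rows="0.1 -0.003 0 -0.015 0 0 0;0.1 0 0 -0.02 0 0 0;0.1 0 0 -0.02 0 0 0;0.1 0 0 -0.02 0 0 0;0.1 0 0 0 0 0 0",
)

```text
time: 7.42
tcp_pos: [0.5128, 0.158, 0.2709]
eef_rot: [0.0, 0.876, 0.482, 0.003]
contact_force: [1.0, 0.3, 0.0]
gripper_width: 0.0168
grip_force: 15.0
```

```bash
python3 - <<'E'
from h import *
T,s=tool(); print(T[:3,3],s['contact_force'],s['gripper_width'],s['grip_force'],s['joint_positions'])
for c in['wrist','scene']:
    p=get_image(c); save(p,'g_%s.png'%c)
    for t in['spoon','spoon_end','spoon_bowl','tub']:
        for r in spot_in(p,t)[:1]: print(c,t,r['p'],np.array(r['centre']),np.linalg.inv(T)@[*r['centre'],1],proj(p,r['centre'])[0])
    m=trace(p,'spoon')
    if m: a=np.argwhere(m[0]['pixels']); print(a.min(0),a.max(0),a[a[:,0]<a[:,0].min()+3].mean(0),a[a[:,0]>a[:,0].max()-3].mean(0))
E
```

```text
[0.513 0.158 0.271] [1.033 0.258 0.043] 0.01677937094113568 14.96624965684532 [-0.816  0.342  0.555  1.998 -0.237  0.858 -0.697]
wrist spoon 0.92 [0.52  0.167 0.252] [0.011 0.002 0.019 1.   ] [321.428 260.781]
wrist spoon_end 0.76 [0.519 0.167 0.252] [0.011 0.001 0.019 1.   ] [319.605 262.282]
wrist spoon_bowl 0.82 [0.514 0.169 0.256] [ 0.01  -0.004  0.015  1.   ] [310.682 266.107]
wrist tub 0.6 [0.54  0.205 0.081] [ 0.054 -0.003  0.19   1.   ] [314.656 159.504]
[175 296] [335 336] [176.325 315.075] [333.831 315.169]
scene spoon 0.6 [0.515 0.17  0.236] [ 0.011 -0.004  0.035  1.   ] [302.174 195.285]
scene spoon_end 0.73 [0.518 0.17  0.238] [ 0.012 -0.002  0.033  1.   ] [302.984 193.911]
scene spoon_bowl 0.65 [0.515 0.163 0.235] [ 0.005 -0.001  0.035  1.   ] [304.698 196.982]
scene tub 0.6 [0.522 0.188 0.072] [ 0.029 -0.009  0.199  1.   ] [300.413 240.294]
[180 295] [206 307] [181.133 304.933] [204.84 299.08]
```

```bash
python3 - <<'E'
from h import *
T,s=tool();p=get_image('wrist')
X=np.linalg.inv(T)@np.linalg.inv(M(p))
for ex,ez in((-.005,-.026),(-.003,-.029)):
  for a in range(16,50,2):
    t=np.radians(a); e=np.array([ex,.0,ez,1]); b=e+np.array([np.sin(t)*.136,0,np.cos(t)*.136,0])
    print(a,proj(p,(T@b)[:3])[0],end=' ')
  print(proj(p,(T@e)[:3])[0])
E
```

```text
16 [318.005 196.004] 18 [318.017 190.289] 20 [318.029 184.565] 22 [318.043 178.829] 24 [318.058 173.079] 26 [318.073 167.315] 28 [318.09  161.533] 30 [318.108 155.734] 32 [318.126 149.915] 34 [318.146 144.075] 36 [318.168 138.212] 38 [318.19  132.326] 40 [318.214 126.415] 42 [318.24  120.478] 44 [318.267 114.515] 46 [318.295 108.524] 48 [318.325 102.505] [318.98  330.976]
16 [318.022 194.014] 18 [318.034 188.207] 20 [318.047 182.388] 22 [318.061 176.554] 24 [318.075 170.703] 26 [318.091 164.833] 28 [318.109 158.943] 30 [318.127 153.031] 32 [318.146 147.094] 34 [318.167 141.132] 36 [318.189 135.142] 38 [318.212 129.123] 40 [318.237 123.073] 42 [318.263 116.991] 44 [318.29  110.876] 46 [318.32  104.726] 48 [318.351  98.541] [319.03  330.507]
```

Call:
jog_arm(
  rows="0.1 0.0132 -0.0288 0 0 0 0;0.1 0.0132 -0.0288 0 0 0 0;0.1 0.0132 -0.0288 0 0 0 0;0.1 0.0132 -0.0288 0 0 0 0;0.1 0.0132 -0.0288 0 0 0 0",
)

```text
time: 8.48
tcp_pos: [0.424, 0.292, 0.2666]
eef_rot: [0.0, 0.876, 0.482, 0.0]
contact_force: [0.8, 0.6, -0.1]
gripper_width: 0.0167
grip_force: 15.0
```

Call:
jog_arm(
  rows="0.1 0.0132 -0.0288 0 0 0 0;0.1 0.0132 -0.0288 0 0 0 0;0.1 0 0 0 0 0 -0.122;0.1 0 0 0 0 0 -0.122;0.1 0 0 0 0 0 -0.122",
)

```text
time: 8.9
tcp_pos: [0.3897, 0.345, 0.2665]
eef_rot: [0.0, 0.771, 0.637, -0.0]
contact_force: [0.8, -0.4, -1.1]
gripper_width: 0.0169
grip_force: 15.0
```

Call:
jog_arm(
  rows="0.1 0 0 0 0 0 -0.122;0.1 0 0 0 0 0 -0.122;0.1 0 0 0 0 0 -0.122;0.1 0 0 0 0 0 -0.122;0.1 0 0 0 0 0 -0.122",
)

```text
time: 9.32
tcp_pos: [0.3904, 0.3441, 0.2666]
eef_rot: [0.0, 0.545, 0.838, -0.0]
contact_force: [0.4, 0.0, -0.1]
gripper_width: 0.0172
grip_force: 15.0
```

Call:
jog_arm(
  rows="0.1 0 0 0 0 0 -0.122;0.1 0 0 0 0 0.035 0;0.1 0 0 0 0 0 0",
)

```text
time: 9.57
tcp_pos: [0.3909, 0.3433, 0.2667]
eef_rot: [-0.016, 0.496, 0.868, 0.009]
contact_force: [0.4, -0.5, -0.9]
gripper_width: 0.0169
grip_force: 15.0
```

```bash
python3 - <<'E'
from h import *
T,s=tool(); print(T,s['contact_force'],s['gripper_width'],s['joint_positions'])
p=get_image('wrist'); save(p,'m.png'); q=get_image('top')
ms=trace(p,'mug'); 
for m in ms[:2]: print(m['p'],m['pixels'].sum(),np.argwhere(m['pixels']).mean(0))
m=pick(q,'mug',[.38,.37,.05]); 
if m is not None: print('top',fit([(q,m)],'mug',[.376,.372,-1.04],[.01,.01,.3]))
mw=pick(p,'mug',[.38,.37,.05],80); sp=trace(p,'spoon')
if mw is not None: print('wrist',fit([(p,mw)],'mug',[.376,.372,-1.04],[.01,.01,.3]))
if sp: a=np.argwhere(sp[0]['pixels']); print(sp[0]['p'],a.min(0),a.max(0),a[a[:,0]<a[:,0].min()+3].mean(0))
e=np.array([-.005,0,-.026,1]);t=np.radians(23.5);b=e+np.array([np.sin(t)*.136,0,np.cos(t)*.136,0])
print('end',T@e,'tip',T@b,proj(p,(T@b)[:3]))
E
```

```text
[[-0.507  0.862 -0.018  0.391]
 [ 0.861  0.507  0.031  0.343]
 [ 0.036  0.    -0.999  0.267]
 [ 0.     0.     0.     1.   ]] [ 0.382 -0.455 -0.866] 0.016894326633863182 [-0.985  0.297  0.231  2.024 -0.139  0.825 -0.138]
0.67 3416 [187.655 318.461]
top (array([ 0.403,  0.35 , -1.317]), np.float64(0.8698583951449764))
wrist (array([ 0.375,  0.371, -1.022]), np.float64(0.34429698018849775))
end [0.394 0.338 0.292 1.   ] tip [0.364 0.389 0.17  1.   ] [[316.937 175.422]]
```

Call:
jog_arm(
  rows="0.1 -0.0012 0 0.035 0 0 0;0.1 -0.0012 0 0.035 0 0 0;0.1 -0.0012 0 0.035 0 0 0;0.1 -0.0012 0 0.03 0 0 0;0.1 0 0 0 0 0 0",
)

```text
time: 10.28
tcp_pos: [0.3882, 0.3426, 0.127]
eef_rot: [-0.016, 0.495, 0.869, 0.005]
contact_force: [-1.2, -0.8, -0.4]
gripper_width: 0.0169
grip_force: 15.0
```

Call:
jog_arm(
  rows="0.1 0 0 0.006 0 0 0;0.1 0 0 0.005 0 0 0;0.1 0 0 0.004 0 0 0;0.1 0 0 0 0 0 0;0.1 0 0 0 0 0 0",
)

```text
time: 10.7
tcp_pos: [0.3905, 0.3449, 0.1175]
eef_rot: [-0.015, 0.496, 0.868, 0.009]
contact_force: [0.6, 0.5, -0.4]
gripper_width: 0.0171
grip_force: 15.0
```

```bash
python3 - <<'E'
from h import *
T,s=tool(); print(T[:3,3],s['contact_force'],s['torque'],s['gripper_width'])
p=get_image('scene'); save(p,'s2.png')
w=get_image('wrist')
e=np.array([-.005,0,-.026,1]);t=np.radians(23.5);b=e+np.array([np.sin(t)*.136,0,np.cos(t)*.136,0])
print('end',T@e,'tip',T@b)
A=cv2.resize(p['img'][190:280,170:290],(400,300),interpolation=cv2.INTER_CUBIC);B=cv2.resize(w['img'][120:360,160:480],(400,300))
cv2.imwrite('pics/s2c.png',np.hstack([A,B])[:,:,::-1])
E
```

```text
[0.39  0.345 0.117] [ 0.555  0.541 -0.421] [-0.076 -0.001 -0.041] 0.017066917111736534
end [0.393 0.34  0.143 1.   ] tip [0.364 0.39  0.021 1.   ]
```

View pics/s2c.png

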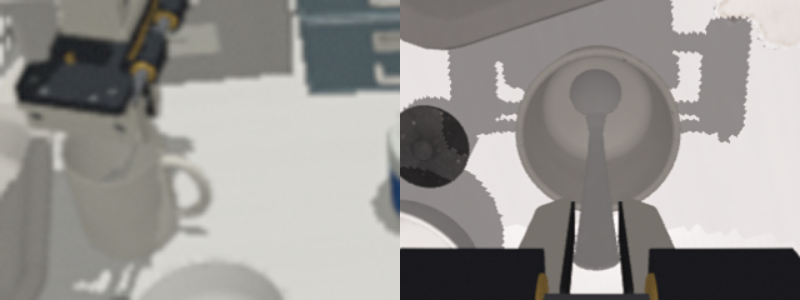

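The right half of the picture shows the spoon inside the mug, bowl at crop (597,92) and its handle over the mug's handle. Lowering further.

Call:
jog_arm(
  rows="0.1 0 0 0.003 0 0 0;0.1 0 0 0.002 0 0 0;0.1 0 0 0 0 0 0;0.1 0 0 0 0 0 0",
)

```text
time: 11.13
tcp_pos: [0.39, 0.3446, 0.1115]
eef_rot: [-0.015, 0.496, 0.868, 0.009]
contact_force: [0.5, -1.4, -0.3]
gripper_width: 0.0174
grip_force: 15.0
```

Call:
jog_arm(
  rows="0.1 0 0 0.002 0 0 0;0.1 0 0 0 0 0 0;0.1 0 0 0 0 0 0",
)

```text
time: 11.38
tcp_pos: [0.39, 0.3447, 0.1094]
eef_rot: [-0.015, 0.496, 0.868, 0.009]
contact_force: [0.2, -0.0, -0.0]
gripper_width: 0.0171
grip_force: 15.0
```

Call:
jog_arm(
  rows="0.1 0 0 0.002 0 0 0;0.1 0 0 0 0 0 0;0.1 0 0 0 0 0 0",
)

```text
time: 11.63
tcp_pos: [0.3899, 0.3447, 0.1074]
eef_rot: [-0.015, 0.496, 0.868, 0.009]
contact_force: [0.6, -0.5, 0.5]
gripper_width: 0.0169
grip_force: 15.0
```

Call:
jog_arm(
  rows="0.1 0 0 0.002 0 0 0;0.1 0 0 0 0 0 0;0.1 0 0 0 0 0 0",
)

```text
time: 11.88
tcp_pos: [0.3901, 0.3447, 0.1055]
eef_rot: [-0.015, 0.496, 0.868, 0.009]
contact_force: [0.6, -1.5, 1.5]
gripper_width: 0.0171
grip_force: 15.0
```

Call:
jog_arm(
  rows="0.1 0 0 0.0015 0 0 0;0.1 0 0 0 0 0 0;0.1 0 0 0 0 0 0",
)

```text
time: 12.13
tcp_pos: [0.3907, 0.3446, 0.1045]
eef_rot: [-0.015, 0.496, 0.868, 0.009]
contact_force: [2.1, -3.6, 6.2]
gripper_width: 0.0171
grip_force: 15.2
```

Call:
jog_arm(
  rows="0.1 0 0 -0.0015 0 0 0;0.1 0 0 0 0 0 0;0.22 0 0 0 0 0 0;0.24 0 0 0 0 0 0;0.3 0 0 0 0 0 0",
  newtons=3,
)

```text
time: 12.55
tcp_pos: [0.3898, 0.3449, 0.1054]
eef_rot: [-0.015, 0.496, 0.868, 0.009]
contact_force: [-0.2, 0.5, 0.1]
gripper_width: 0.0255
grip_force: 0.0
```

Call:
jog_arm(
  rows="0.5 0 0 0 0 0 0;0.5 0 0 0 0 0 0;0.5 0 0 0 0 0 0",
)

```text
time: 12.8
tcp_pos: [0.3899, 0.3448, 0.1055]
eef_rot: [-0.015, 0.496, 0.868, 0.009]
contact_force: [-0.2, -0.1, -0.7]
gripper_width: 0.0429
grip_force: 0.0
```

```bash
python3 - <<'E'
from h import *
T,s=tool(); print(T[:3,3],s['contact_force'],s['gripper_width'],s['grip_force'])
p=get_image('wrist'); save(p,'m2.png')
sp=trace(p,'spoon')
for m in sp[:2]:
    a=np.argwhere(m['pixels']); print(m['p'],a.min(0),a.max(0),a[a[:,0]<a[:,0].min()+3].mean(0),a[a[:,0]>a[:,0].max()-3].mean(0))
E
```

```text
[0.39  0.345 0.106] [-0.208 -0.088 -0.722] 0.04286407897756558 0.0
0.84 [179 295] [354 336] [180.205 310.318] [352.848 319.278]
```

Call:
jog_arm(
  rows="0.6 0 0 -0.01 0 0 0;0.6 0 0 -0.02 0 0 0;0.7 0 0 -0.035 0 0 0;0.8 0 0 -0.04 0 0 0;0.9 0 0 -0.04 0 0 0",
)

```text
time: 13.32
tcp_pos: [0.3922, 0.3397, 0.2525]
eef_rot: [-0.015, 0.496, 0.868, 0.008]
contact_force: [1.3, 1.1, 0.1]
gripper_width: 0.0711
grip_force: 0.0
```

Call:
jog_arm(
  rows="1 0 0 -0.04 0 -0.035 0;1 -0.038 0 -0.01 0 0 0;1 -0.038 0 0 0 0 0;1 -0.038 0.01 0 0 0 0;1 -0.038 0.02 0 0 0 0",
)

```text
time: 13.73
tcp_pos: [0.4947, 0.2223, 0.3022]
eef_rot: [-0.0, 0.495, 0.869, 0.001]
contact_force: [-0.3, 1.5, 0.0]
gripper_width: 0.0924
grip_force: 0.0
```

```bash
python3 - <<'E'
from h import *
T,s=tool(); print(T[:3,3],s['joint_positions'])
p=get_image('wrist'); save(p,'v1.png')
c=np.array([.538,.205]); 
m=pick(p,'tub',[.538,.205,.06]); print(fit([(p,m)],'tub',c,[.01,.01]) if m is not None else None)
print('pred',proj(p,[.538,.205,.1]))
q=get_image('top'); m=pick(q,'tub',[.538,.205,.06]); print(fit([(q,m)],'tub',c,[.01,.01]) if m is not None else None)
for t in('mug','spoon','spoon_end','spoon_bowl'):
    for P,n in((p,'w'),(q,'t')):
        for r in spot_in(P,t)[:1]: print(n,t,r['p'],np.array(r['centre']))
print('drawer corners z0',atz(q,[[222,223],[278,174]],0),'z.15',atz(q,[[222,223],[278,174]],.15))
u,v=proj(p,[.538,.205,.1])[0].round().astype(int)
A=cv2.resize(p['img'][max(v-50,0):v+50,u-66:u+67],(800,600),interpolation=cv2.INTER_CUBIC);print(u-66,max(v-50,0))
cv2.imwrite('pics/v1c.png',A[:,:,::-1])
E
```

```text
[0.495 0.222 0.302] [-0.775  0.294  0.326  1.934 -0.117  0.931  0.142]
(array([0.538, 0.204]), np.float64(0.07284595300261099))
pred [[343.507 246.037]]
None
w mug 0.69 [0.376 0.363 0.028]
t mug 0.69 [0.381 0.375 0.039]
w spoon 0.57 [0.382 0.366 0.05 ]
t spoon 0.7 [0.382 0.365 0.043]
w spoon_end 0.71 [0.383 0.363 0.046]
t spoon_end 0.54 [0.378 0.366 0.043]
w spoon_bowl 0.63 [0.38  0.367 0.05 ]
t spoon_bowl 0.7 [0.377 0.366 0.045]
drawer corners z0 [[0.559 0.358 0.   ]
 [0.674 0.239 0.   ]] z.15 [[0.527 0.332 0.15 ]
 [0.627 0.228 0.15 ]]
278 196
```

View pics/v1c.png

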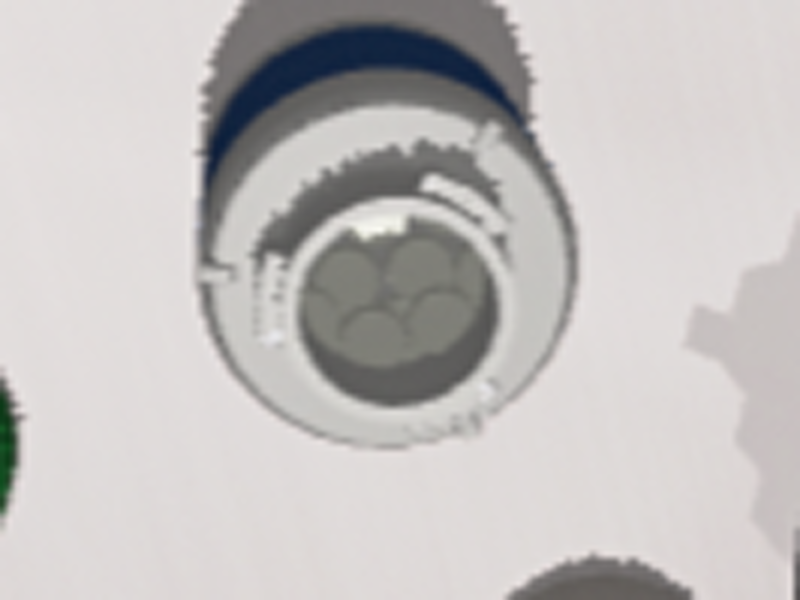

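The crop shows the open tub's rim centre at crop (400,305), which is px (344.5, 246.8). Shoulder marks are at (488,138) and (215,273), and the lugs are visible beside them. Next are the mark angles, the drawer clearance, and going on to the cap.

```bash
python3 - <<'E'
from h import *
p=get_image('wrist'); T,_=tool()
o=np.array([278,196]); f=lambda x:o+np.array(x)/6.015
print('rim',atz(p,[f([400,305])],.1),'shoulder',atz(p,[f([389,275])],.08))
c=np.array([.538,.2045])
for m in([488,138],[215,273]):
    k=atz(p,[f(m)],.08)[0]; print('mark',k,np.linalg.norm(k[:2]-c),np.degrees(np.arctan2(*(k[:2]-c)[::-1])))
for m in([462,203],[272,300]):
    k=atz(p,[f(m)],.096)[0]; print('lug',np.linalg.norm(k[:2]-c),np.degrees(np.arctan2(*(k[:2]-c)[::-1])))
s=get_image('scene'); q=get_image('top')
B=atz(s,[[262,217],[325,217]],0); print('drawer base',B,'in top',proj(q,B),'+.15',proj(q,B+[0,0,.15]))
E
```

```text
rim [[0.539 0.208 0.1  ]] shoulder [[0.539 0.207 0.08 ]]
mark [0.54  0.238 0.08 ] 0.03405647908723474 85.93306134388978
mark [0.511 0.191 0.08 ] 0.030474945220605783 -153.70851518650625
lug 0.024005216743304466 87.02808416768666
lug 0.020187642780469327 -155.28979705446665
drawer base [[0.564 0.367 0.   ]
 [0.673 0.234 0.   ]] in top [[218.517 220.681]
 [280.633 174.526]] +.15 [[205.171 203.956]
 [276.219 151.654]]
```

Call:
jog_arm(
  rows="1 -0.037 0.009 0.004 0 0 0;1 -0.037 0.009 0.004 0 0 0;1 -0.037 0.009 0.004 0 0 0;1 -0.037 0.009 0.004 0 0 0;1 -0.037 0.009 0.004 0 0 0",
)

```text
time: 14.9
tcp_pos: [0.6292, 0.0867, 0.2803]
eef_rot: [0.0, 0.495, 0.869, 0.0]
contact_force: [0.4, 0.8, -0.0]
gripper_width: 0.0929
grip_force: 0.0
```

Call:
jog_arm(
  rows="1 -0.03 -0.004 0 0 0 0;1 0 0 0 0 0 0;1 0 0 0 0 0 0",
)

```text
time: 15.15
tcp_pos: [0.6403, 0.0577, 0.28]
eef_rot: [0.0, 0.497, 0.868, -0.001]
contact_force: [0.2, -0.2, 0.2]
gripper_width: 0.0927
grip_force: 0.0
```

```bash
python3 - <<'E'
from h import *
T,s=tool(); print(T[:3,3],s['joint_positions'])
p=get_image('wrist'); save(p,'k1.png')
for m in trace(p,'cap')[:4]:
    a=np.argwhere(m['pixels']); c=atz(p,[a.mean(0)[::-1]],.02)[0]; print(m['p'],a.mean(0),c, p['img'][m['pixels']].mean(0), fit([(p,m['pixels'])],'cap',c[:2],[.01,.01]))
u,v=proj(p,[.578,.01,.026])[0].round().astype(int);print(u-40,v-30)
cv2.imwrite('pics/k1c.png',cv2.resize(p['img'][v-30:v+30,u-40:u+40,::-1],(800,600),interpolation=cv2.INTER_CUBIC))
E
```

```text
[0.64  0.058 0.28 ] [-0.414  0.456  0.35   1.746 -0.183  0.973  0.536]
0.94 [100.577 210.182] [0.48  0.096 0.02 ] [ 51.043 134.254  70.379] (array([0.48 , 0.095]), np.float64(0.0739180390654921))
0.87 [169.214 175.927] [0.478 0.008 0.02 ] [ 38.195 141.809 142.254] (array([0.477, 0.005]), np.float64(0.08726812816188867))
0.77 [208.361 253.522] [0.579 0.012 0.02 ] [114.71  116.536 118.43 ] (array([0.578, 0.011]), np.float64(0.11663479923518161))
211 181
```

View pics/k1c.png

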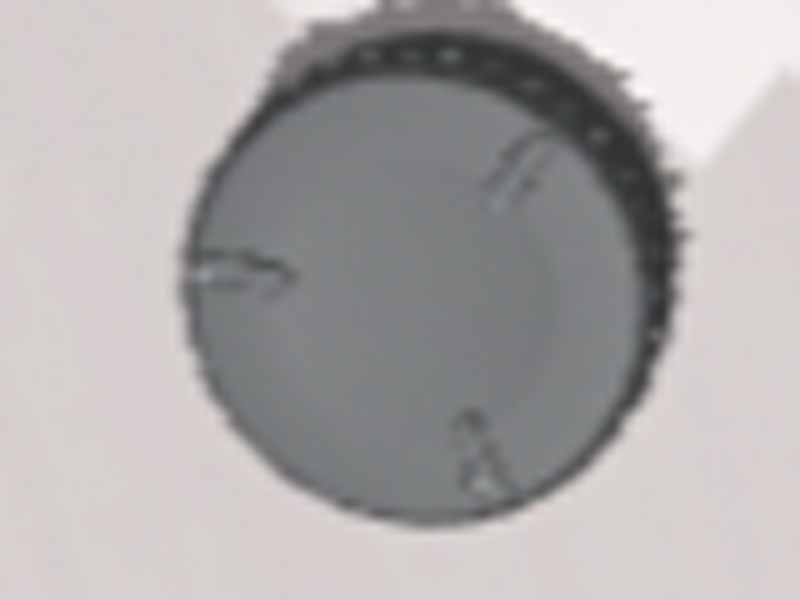

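The crop shows bars at (240,272), (522,165) and (485,460), with the top centred at (416,297). It's the grey cap.

```bash
python3 - <<'E'
from h import *
p=get_image('wrist'); o=np.array([211,181]); f=lambda x:o+np.array(x)/10
c=atz(p,[f([416,297])],.026)[0]; print('c',c)
for m in([240,272],[522,165],[485,460]):
    k=atz(p,[f(m)],.0265)[0]; print(k,np.linalg.norm((k-c)[:2]),np.degrees(np.arctan2(*(k-c)[1::-1])))
q=get_image('top'); m=pick(q,'cap',[.578,.011,.02],12); print(fit([(q,m)],'cap',[.578,.011],[.01,.01]) if m is not None else 0)
# height check from bar at two views: top camera
T,_=tool(); print('shift to cap',shift([.578,.011,.28]))
E
```

```text
c [0.579 0.014 0.026]
[0.559 0.006 0.027] 0.02084879560316187 -158.04668592952228
[0.582 0.034 0.027] 0.020679130506299062 80.61358010560468
[0.595 0.001 0.027] 0.02113333058428814 -38.89977357742964
(array([0.577, 0.024]), np.float64(0.6418816388467374))
shift to cap [-0.012 -0.079  0.001]
```

Call:
jog_arm(
  rows="1 -0.002 -0.038 0.01 0 0 0;1 -0.0056 -0.0382 0.01 0 0 0;1 0 0 0.04 0 0 0;1 0 0 0.04 0 0 0;1 0 0 0.04 0 0 0",
)

```text
time: 15.82
tcp_pos: [0.5782, 0.0157, 0.1405]
eef_rot: [0.001, 0.495, 0.869, 0.001]
contact_force: [0.2, 0.1, -0.4]
gripper_width: 0.0932
grip_force: 0.0
```

Call:
jog_arm(
  rows="1 0 0 0.04 0 0 0;1 0 0 0.03 0 0 0;1 0 0 0 0 0 0;1 0 0 0 0 0 0",
)

```text
time: 16.15
tcp_pos: [0.5774, 0.0154, 0.0699]
eef_rot: [-0.001, 0.495, 0.869, -0.001]
contact_force: [0.1, -0.6, 0.9]
gripper_width: 0.0929
grip_force: 0.0
```

```bash
python3 - <<'E'
from h import *
T,s=tool(); print(T[:3,3],s['contact_force'])
p=get_image('wrist'); save(p,'k2.png')
for m in trace(p,'cap')[:3]:
    a=np.argwhere(m['pixels']); print(m['p'],a.mean(0),a.min(0),a.max(0),p['img'][m['pixels']].mean(0), fit([(p,m['pixels'])],'cap',[.5785,.0125],[.01,.01]))
print(proj(p,cyl(.5785,.0125,.029,.026,.026,8)))
E
```

```text
[0.577 0.015 0.07 ] [ 0.102 -0.616  0.884]
0.86 [265.681 314.765] [219 270] [312 359] [92.532 94.089 95.721] (array([0.578, 0.01 ]), np.float64(0.08039570851330635))
0.75 [ 56.681 237.689] [  0 184] [114 291] [27.62  79.601 40.187] (array([0.579, 0.013]), np.float64(1.0))
0.62 [192.947 169.103] [146 118] [241 221] [ 24.94  109.213 109.7  ] (array([0.579, 0.013]), np.float64(1.0))
[[355.692 292.086]
 [360.449 254.531]
 [330.978 227.13 ]
 [289.553 232.694]
 [269.622 266.396]
 [284.986 301.017]
 [322.493 311.943]
 [355.692 292.086]
 [355.692 292.086]
 [360.449 254.531]
 [330.978 227.13 ]
 [289.553 232.694]
 [269.622 266.396]
 [284.986 301.017]
 [322.493 311.943]
 [355.692 292.086]]
```

Call:
jog_arm(
  rows="1 -0.004 -0.001 0.03 0 0 0;1 0 0 0.025 0 0 0;1 0 0 0.01 0 0 0;1 0 0 0 0 0 0;1 0 0 0 0 0 0",
)

```text
time: 16.67
tcp_pos: [0.58, 0.0109, 0.0068]
eef_rot: [0.0, 0.496, 0.869, 0.0]
contact_force: [-0.5, -0.2, 0.3]
gripper_width: 0.0934
grip_force: 0.0
```

Call:
jog_arm(
  rows="0.5 0 0 0 0 0 0;0.5 0 0 0 0 0 0;0.5 0 0 0 0 0 0;0.5 0 0 0 0 0 0;0.5 0 0 0 0 0 0",
  newtons=40,
)

```text
time: 17.08
tcp_pos: [0.5796, 0.0109, 0.006]
eef_rot: [0.0, 0.496, 0.869, 0.0]
contact_force: [-0.4, -0.4, -1.1]
gripper_width: 0.0639
grip_force: 0.0
```

```bash
python3 - <<'E'
from h import *
T,s=tool(); print(T[:3,3],s['contact_force'],s['gripper_width'],s['grip_force'])
p=get_image('wrist'); save(p,'k3.png')
for m in trace(p,'cap')[:1]:
    a=np.argwhere(m['pixels']); print(m['p'],a.mean(0),a.min(0),a.max(0),p['img'][m['pixels']].mean(0), fit([(p,m['pixels'])],'cap',[.5785,.0125],[.01,.01]))
E
```

```text
[0.58  0.011 0.006] [-0.399 -0.422 -1.143] 0.06385706871681877 0.0
0.87 [203.95  110.953] [139  37] [271 186] [ 30.361 135.215 135.685] (array([0.579, 0.013]), np.float64(1.0))
```

Call:
jog_arm(
  rows="0.75 0 0 0.002 0 0 0;0.55 0 0 0 0 0 0;0.5 0 0 0 0 0 0;0.5 0 0 0 0 0 0;0.5 0 0 0 0 0 0",
)

```text
time: 17.6
tcp_pos: [0.5793, 0.0108, 0.0033]
eef_rot: [-0.0, 0.496, 0.868, -0.0]
contact_force: [-0.1, 0.7, -1.1]
gripper_width: 0.0574
grip_force: 40.0
```

Call:
jog_arm(
  rows="0.5 0 0 0 0 0 0;0.5 0 0 0 0 0 0;0.5 0 0 0 0 0 0",
)

```text
time: 17.85
tcp_pos: [0.5794, 0.0108, 0.0034]
eef_rot: [0.0, 0.496, 0.868, -0.0]
contact_force: [-0.6, 0.6, -1.5]
gripper_width: 0.0575
grip_force: 40.0
```

```bash
python3 - <<'E'
from h import *
T,s=tool(); print(T,s['contact_force'],s['gripper_width'],s['grip_force'],s['joint_positions'])
p=get_image('wrist'); save(p,'k4.png')
X=np.linalg.inv(T)@np.linalg.inv(M(p))
for m in trace(p,'cap')[:4]:
    a=np.argwhere(m['pixels']); print(m['p'],a.mean(0),a.min(0),a.max(0),p['img'][m['pixels']].mean(0))
print(proj(p,cyl(T[0,3],T[1,3],.029,.026,.026,8))[:8])
# dark/grey top edge column
col=p['img'][150:330,int(round(proj(p,[T[0,3],T[1,3],.026])[0][0]))].mean(1).round().astype(int); print(col.tolist())
E
```

```text
[[-0.509  0.861  0.     0.579]
 [ 0.861  0.509 -0.     0.011]
 [-0.     0.    -1.     0.003]
 [ 0.     0.     0.     1.   ]] [-0.638  0.606 -1.478] 0.057528510058126155 39.999886360019445 [-0.223  0.748  0.159  2.085 -0.337  0.333  0.748]
0.98 [301.54  316.403] [241 253] [355 380] [82.765 84.366 86.137]
0.98 [ 39.851 204.379] [  0 120] [ 94 281] [33.281 94.959 48.236]
0.84 [205.213 108.357] [139  33] [274 185] [ 32.365 137.342 137.801]
[[371.624 347.072]
 [379.068 296.861]
 [337.783 259.393]
 [278.919 267.163]
 [251.478 313.075]
 [273.606 358.981]
 [325.49  373.149]
 [371.624 347.072]]
[147, 147, 148, 147, 146, 147, 146, 148, 147, 147, 148, 147, 148, 147, 148, 148, 147, 148, 148, 147, 147, 147, 147, 147, 147, 147, 147, 148, 147, 148, 147, 147, 148, 148, 149, 148, 148, 149, 148, 148, 148, 148, 148, 148, 147, 148, 148, 148, 148, 148, 148, 147, 147, 148, 149, 147, 147, 147, 147, 147, 147, 147, 148, 147, 147, 148, 148, 147, 148, 148, 148, 148, 148, 148, 150, 149, 149, 148, 150, 149, 149, 149, 149, 148, 150, 149, 149, 148, 149, 148, 112, 71, 67, 68, 68, 68, 68, 67, 67, 69, 68, 69, 77, 82, 71, 69, 71, 71, 72, 73, 73, 75, 80, 81, 81, 81, 81, 80, 80, 79, 81, 80, 79, 80, 81, 80, 81, 80, 79, 79, 80, 80, 80, 80, 80, 79, 79, 79, 80, 80, 80, 79, 79, 79, 79, 80, 79, 80, 79, 80, 79, 81, 80, 80, 79, 79, 78, 79, 80, 80, 78, 79, 80, 79, 80, 79, 80, 79, 81, 79, 79, 79, 80, 80, 80, 80, 79, 78, 79, 83]
```

```bash
python3 - <<'E'
from h import *
T,s=tool(); p=get_image('wrist'); im=p['img'].mean(2); ax=T[:3,0]
m=max(trace(p,'cap'),key=lambda r:r['p'] if abs(np.argwhere(r['pixels']).mean(0)[0]-301)<20 else 0)['pixels']
print('bottom rows',im[330:400,316].round().astype(int).tolist())
for d in(-.004,-.002,0,.002,.004,.006):
    c=T[:3,3]+ax*d; k=model(p,'cap',c[:2]); a=np.argwhere(k); print(d,a.min(0),a.max(0),'topdisc',proj(p,[[*(c+ax*.029)[:2],.026],[*(c-ax*.029)[:2],.026]]).tolist())
    print(1-(k.astype(bool)&m).sum()/(k.astype(bool)|m).sum())
E
```

```text
bottom rows [79, 79, 80, 80, 80, 80, 80, 80, 80, 80, 79, 79, 79, 79, 77, 81, 110, 147, 149, 149, 148, 138, 122, 126, 121, 71, 50, 51, 54, 54, 55, 57, 60, 59, 56, 58, 60, 60, 61, 61, 61, 63, 63, 62, 62, 63, 63, 64, 62, 63, 63, 63, 62, 63, 63, 62, 63, 62, 61, 61, 59, 54, 81, 201, 237, 235, 234, 234, 234, 234]
-0.004 [247 252] [381 382] topdisc [[316.8851622677141, 265.19116296252025], [316.88229250089773, 380.80104727120306]]
0.2355743059335874
-0.002 [243 252] [377 382] topdisc [[316.8852712276115, 260.74000633473764], [316.88238263890037, 377.21708479770746]]
0.17714686295127935
0 [239 251] [374 382] topdisc [[316.88538089133755, 256.25547406280316], [316.8824733714554, 373.60638370977625]]
0.13335243142591136
0.002 [235 251] [370 382] topdisc [[316.8854912620781, 251.73733445307283], [316.8825647025415, 369.96872637647795]]
0.13189877037460684
0.004 [231 251] [366 383] topdisc [[316.8856023429465, 247.1853565796102], [316.8826566361389, 366.30389398323416]]
0.1393681221157259
0.006 [227 251] [363 383] topdisc [[316.88571413697605, 242.5993104168786], [316.8827491762266, 362.61166655886007]]
0.16677129106507638
```

Call:
jog_arm(
  rows="0.5 0 0 -0.03 0 0 0;0.5 0 0 -0.04 0 0 0;0.5 0 0 -0.04 0 0 0;0.5 0 0 -0.04 0 0 0;0.5 0 0 -0.01 0 0 0",
)

```text
time: 18.47
tcp_pos: [0.5816, 0.0104, 0.169]
eef_rot: [0.003, 0.496, 0.868, 0.002]
contact_force: [1.7, 0.0, -0.3]
gripper_width: 0.0574
grip_force: 40.0
```

Call:
jog_arm(
  rows="0.5 0.0312 0.0107 0 0 0 0;0.5 0.0312 0.0107 0 0 0 0;0.5 0.0312 0.0107 0 0 0 0;0.5 0.0312 0.0107 0 0 0 0;0.5 0.0312 0.0107 0 0 0 0",
)

```text
time: 18.88
tcp_pos: [0.5454, 0.1737, 0.1632]
eef_rot: [-0.0, 0.496, 0.868, -0.0]
contact_force: [1.1, 0.3, -0.7]
gripper_width: 0.0578
grip_force: 40.0
```

Call:
jog_arm(
  rows="0.5 0.031 0.0107 0 0 0 0;0.5 0 0 0 0 0 0.116;0.5 0 0 0 0 0 0.116;0.5 0 0 0 0 0 0.116;0.5 0 0 0 0 0 0.116",
)

```text
time: 19.3
tcp_pos: [0.5392, 0.2047, 0.163]
eef_rot: [-0.0, 0.684, 0.73, -0.0]
contact_force: [0.2, -0.3, -1.4]
gripper_width: 0.0578
grip_force: 40.0
```

Call:
jog_arm(
  rows="0.5 0 0 0 0 0 0.116;0.5 0 0 0 0 0 0.116;0.5 0 0 0 0 0 0.116;0.5 0 0 0 0 0 0.116;0.5 0 0 0 0 0 0",
)

```text
time: 19.72
tcp_pos: [0.5392, 0.2046, 0.1628]
eef_rot: [0.0, 0.833, 0.553, -0.0]
contact_force: [0.4, 0.3, -0.3]
gripper_width: 0.0577
grip_force: 40.0
```

```bash
python3 - <<'E'
from h import *
T,s=tool(); print(T,s['contact_force'],s['gripper_width'],s['grip_force'],s['joint_positions'])
print('shift',shift([.539,.2045,.1]))
p=get_image('scene')
for t in('tub','cap'):
    m=pick(p,t,[.539,.2045,.06 if t=='tub' else .17],25)
    if m is not None: print(t,fit([(p,m)],t,[.538,.2045],[.01,.01]),np.argwhere(m).mean(0))
E
```

```text
[[ 0.389  0.921 -0.001  0.539]
 [ 0.921 -0.389 -0.001  0.205]
 [-0.001 -0.    -1.     0.163]
 [ 0.     0.     0.     1.   ]] [ 0.359  0.293 -0.326] 0.057749106896571575 40.00139828771353 [-0.868  0.561  0.608  2.022 -0.488  0.704 -0.35 ]
shift [-0.    -0.     0.063]
tub (array([0.54 , 0.204]), np.float64(0.08810949529512402)) [240.791 300.653]
cap (array([0.538, 0.204]), np.float64(1.0)) [203.486 299.211]
```

Call:
jog_arm(
  rows="0.5 0 0 0.03 0 0 0;0.5 0 0 0.02 0 0 0;0.5 0 0 0.01 0 0 0;0.5 0 0 0 0 0 0;0.5 0 0 0 0 0 0",
)

```text
time: 20.28
tcp_pos: [0.5397, 0.2041, 0.1036]
eef_rot: [-0.0, 0.832, 0.555, -0.0]
contact_force: [-0.0, 0.6, -0.5]
gripper_width: 0.0577
grip_force: 40.0
```

Call:
jog_arm(
  rows="0.5 0 0 0.003 0 0 0;0.5 0 0 0.002 0 0 0;0.5 0 0 0 0 0 0;0.5 0 0 0 0 0 0",
)

```text
time: 20.62
tcp_pos: [0.5397, 0.2046, 0.0989]
eef_rot: [0.0, 0.832, 0.555, 0.0]
contact_force: [0.0, 0.5, 0.0]
gripper_width: 0.0579
grip_force: 40.0
```

Call:
jog_arm(
  rows="0.5 0 0 0.002 0 0 0;0.5 0 0 0.002 0 0 0;0.5 0 0 0 0 0 0;0.5 0 0 0 0 0 0",
)

```text
time: 20.95
tcp_pos: [0.5397, 0.2046, 0.0945]
eef_rot: [0.0, 0.832, 0.555, 0.0]
contact_force: [0.1, 0.4, 0.4]
gripper_width: 0.0579
grip_force: 40.0
```

Cap edge is at about 91 mm with no lug contact, so it's in the gaps. Pushing down.

Call:
jog_arm(
  rows="0.5 0 0 0.002 0 0 0;0.5 0 0 0.002 0 0 0;0.5 0 0 0 0 0 0;0.5 0 0 0 0 0 0",
)

```text
time: 21.28
tcp_pos: [0.5397, 0.2046, 0.0905]
eef_rot: [-0.0, 0.832, 0.555, 0.0]
contact_force: [0.0, 0.9, 4.4]
gripper_width: 0.0579
grip_force: 40.0
```

Call:
jog_arm(
  rows="0.5 0 0 0.0015 0 0 0;0.5 0 0 0.001 0 0 0;0.5 0 0 0 0 0 0;0.5 0 0 0 0 0 0",
)

```text
time: 21.62
tcp_pos: [0.5397, 0.2046, 0.0881]
eef_rot: [-0.0, 0.832, 0.555, 0.0]
contact_force: [-0.9, 1.4, 6.7]
gripper_width: 0.0576
grip_force: 40.0
```

Call:
jog_arm(
  rows="0.5 0 0 0.0006 0 0 0;0.5 0 0 0 0 0 0.06;0.5 0 0 0 0 0 0.08;0.5 0 0 0 0 0 0.08;0.5 0 0 0 0 0 0.08",
)

```text
time: 22.03
tcp_pos: [0.5401, 0.2043, 0.0878]
eef_rot: [0.0, 0.906, 0.422, 0.001]
contact_force: [-0.1, 0.6, 7.2]
gripper_width: 0.058
grip_force: 40.0
```

Call:
jog_arm(
  rows="0.5 0 0 0 0 0 0.08;0.5 0 0 0 0 0 0.08;0.5 0 0 0 0 0 0.08;0.5 0 0 0 0 0 0.08;0.5 0 0 0 0 0 0.08",
)

```text
time: 22.45
tcp_pos: [0.5401, 0.2043, 0.0877]
eef_rot: [0.0, 0.972, 0.234, 0.001]
contact_force: [0.4, -0.0, 6.7]
gripper_width: 0.0576
grip_force: 40.0
```

```bash
python3 - <<'E'
from h import *
T,s=tool(); print(T[:3,3],np.degrees(np.arctan2(T[1,0],T[0,0])),s['contact_force'],s['torque'],s['gripper_width'],s['grip_force'],s['joint_positions'])
E
```

```text
[0.54  0.204 0.088] 27.053980032459034 [ 0.413 -0.05   6.658] [-0.088  0.138  0.049] 0.05759202017125549 39.99755971133709 [-0.904  0.714  0.695  2.078 -0.789  0.631 -0.758]
```

Call:
jog_arm(
  rows="0.5 0 0 0 0 0 0.08;0.5 0 0 0 0 0 0.08;0.5 0 0 0 0 0 0.08;0.5 0 0 0 0 0 0;0.5 0 0 0 0 0 0",
)

```text
time: 22.87
tcp_pos: [0.5401, 0.2043, 0.0876]
eef_rot: [0.0, 0.993, 0.117, 0.001]
contact_force: [0.5, 0.8, 7.4]
gripper_width: 0.0576
grip_force: 40.0
```

```bash
python3 - <<'E'
from h import *
T,s=tool(); print(T[:3,3],np.degrees(np.arctan2(T[1,0],T[0,0])),s['contact_force'],s['torque'])
E
```

```text
[0.54  0.204 0.088] 13.493337301568717 [0.501 0.826 7.35 ] [ 0.04   0.179 -0.015]
```

Call:
jog_arm(
  rows="0.5 0 0 0 0 0 0.05;0.5 0 0 0 0 0 0;0.5 0 0 0 0 0 0",
)

```text
time: 23.12
tcp_pos: [0.5401, 0.2043, 0.0877]
eef_rot: [0.0, 0.996, 0.093, 0.001]
contact_force: [0.3, 0.7, 7.6]
gripper_width: 0.0578
grip_force: 40.0
```

```bash
python3 - <<'E'
from h import *
T,s=tool(); print(T[:3,3],np.degrees(np.arctan2(T[1,0],T[0,0])),s['contact_force'],s['torque'])
E
```

```text
[0.54  0.204 0.088] 10.633535495935796 [0.286 0.704 7.598] [-0.012  0.174 -0.104]
```

Call:
jog_arm(
  rows="0.5 0 0 0 0 0 0.05;0.5 0 0 0 0 0 0;0.5 0 0 0 0 0 0",
)

```text
time: 23.37
tcp_pos: [0.5401, 0.2042, 0.0877]
eef_rot: [0.0, 0.998, 0.068, 0.001]
contact_force: [0.1, -0.1, 7.3]
gripper_width: 0.0575
grip_force: 40.0
```

```bash
python3 - <<'E'
from h import *
T,s=tool(); print(T[:3,3],np.degrees(np.arctan2(T[1,0],T[0,0])),s['contact_force'],s['torque'])
E
```

```text
[0.54  0.204 0.088] 7.770466630078074 [ 0.075 -0.089  7.288] [-0.023  0.157  0.001]
```

Call:
jog_arm(
  rows="0.5 0 0 0 0 0 0.04;0.5 0 0 0 0 0 0;0.5 0 0 0 0 0 0",
)

```text
time: 23.62
tcp_pos: [0.5403, 0.2037, 0.0878]
eef_rot: [0.0, 0.999, 0.048, 0.001]
contact_force: [-0.2, -2.0, 7.5]
gripper_width: 0.058
grip_force: 40.0
```

```bash
python3 - <<'E'
from h import *
T,s=tool(); print(np.degrees(np.arctan2(T[1,0],T[0,0])),s['contact_force'],s['torque'],s['joint_torque'])
E
```

```text
5.472869275923218 [-0.229 -2.009  7.549] [-0.396  0.11   0.058] [ -0.922 -60.781  12.591 -11.671  -0.349   0.255  -0.134]
```

Call:
jog_arm(
  rows="0.5 0 0 0 0 0 0.04;0.5 0 0 0 0 0 0;0.5 0 0 0 0 0 0",
)

```text
time: 23.87
tcp_pos: [0.5402, 0.2037, 0.0878]
eef_rot: [0.0, 1.0, 0.028, 0.001]
contact_force: [-0.4, -0.9, 6.7]
gripper_width: 0.0577
grip_force: 40.0
```

```bash
python3 - <<'E'
from h import *
T,s=tool(); print(np.degrees(np.arctan2(T[1,0],T[0,0])),s['contact_force'],s['torque'],s['joint_torque'])
E
```

```text
3.1829363824356816 [-0.414 -0.908  6.664] [-0.287  0.133  0.086] [ -0.811 -60.747  12.858 -11.648  -0.321   0.191  -0.131]
```

Call:
jog_arm(
  rows="0.5 0 0 -0.002 0 0 0;0.5 0 0 -0.0018 0 0 0;0.5 0 0 0 0 0 0;0.5 0 0 0 0 0 0",
)

```text
time: 24.2
tcp_pos: [0.5401, 0.2038, 0.0915]
eef_rot: [0.0, 1.0, 0.028, 0.001]
contact_force: [2.1, -3.7, 6.4]
gripper_width: 0.0579
grip_force: 40.0
```

Call:
jog_arm(
  rows="0.5 0 0 -0.0014 0 0 0;0.5 0 0 0 0 0 0;0.5 0 0 0 0 0 0",
)

```text
time: 24.45
tcp_pos: [0.5386, 0.2046, 0.0919]
eef_rot: [0.0, 1.0, 0.028, -0.001]
contact_force: [-0.7, -0.8, -4.4]
gripper_width: 0.0576
grip_force: 40.0
```

The cap is pulling against the lugs at edge height 88.5 mm, so it's locked. Releasing.

Call:
jog_arm(
  rows="0.5 0 0 0.0006 0 0 0;0.5 0 0 0 0 0 0;0.66 0 0 0 0 0 0;0.72 0 0 0 0 0 0;0.85 0 0 0 0 0 0",
)

```text
time: 24.87
tcp_pos: [0.5399, 0.2048, 0.0921]
eef_rot: [-0.0, 1.0, 0.028, 0.0]
contact_force: [-0.2, 0.3, -0.3]
gripper_width: 0.069
grip_force: 0.0
```

Call:
jog_arm(
  rows="1 0 0 0 0 0 0;1 0 0 0 0 0 0;1 0 0 0 0 0 0;1 0 0 -0.02 0 0 0;1 0 0 -0.04 0 0 0",
)

```text
time: 25.28
tcp_pos: [0.5375, 0.2042, 0.1496]
eef_rot: [0.001, 1.0, 0.028, -0.003]
contact_force: [0.2, -0.3, 0.8]
gripper_width: 0.0928
grip_force: 0.0
```

Call:
jog_arm(
  rows="1 0 0 -0.04 0 0 0;1 0 0 -0.04 0 0 0;1 0 0 -0.04 0 0 0;1 -0.03 0 -0.02 0 0 0;1 0 0 0 0 0 0",
)

```text
time: 25.7
tcp_pos: [0.5081, 0.2024, 0.2954]
eef_rot: [-0.002, 1.0, 0.028, 0.001]
contact_force: [0.3, 0.4, -0.2]
gripper_width: 0.093
grip_force: 0.0
```

```bash
python3 - <<'E'
from h import *
T,s=tool(); print(T[:3,3],s['contact_force'],s['time'])
p=get_image('wrist'); save(p,'f1.png'); q=get_image('scene'); save(q,'f2.png')
u,v=proj(p,[.539,.2045,.1145])[0].round().astype(int); print(u,v,u-50,v-45)
m=pick(p,'tub',[.539,.2045,.06],60); print(m.sum() if m is not None else None)
m=pick(p,'cap',[.539,.2045,.11],40)
if m is not None:
    a=np.argwhere(m);print(a.min(0),a.max(0))
    k=hull(p,cyl(.539,.2045,.029,.0885,.1145));b=np.argwhere(k);print(b.min(0),b.max(0))
A=cv2.resize(p['img'][v-45:v+45,u-50:u+50],(500,450),interpolation=cv2.INTER_CUBIC)
B=cv2.resize(q['img'][195:285,175:235],(300,450),interpolation=cv2.INTER_CUBIC)
cv2.imwrite('pics/fin.png',np.hstack([A,B])[:,:,::-1])
E
```

```text
[0.508 0.202 0.295] [ 0.258  0.387 -0.175] 25.7
318 184 268 139
763
[154 288] [213 346]
[152 288] [214 348]
```

View pics/fin.png

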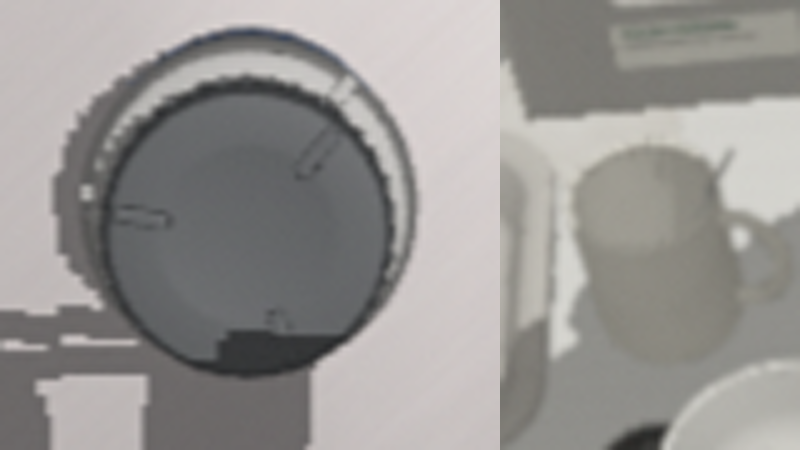

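The left half of the picture shows the cap on the tub with its bars in line with the shoulder marks: bar (320,150) with mark (345,85), and bar (145,215) with mark (88,195). The right half shows the spoon standing in the mug, over its handle.

```bash
python3 -c "
from rig import sign_off; print(sign_off())"
```

```text
the job is handed in; nothing more can be done
None
```

I handed the job in at about 26 s: the teaspoon is bowl down in the mug, leaning over its handle, and the cap is on the tub and looks locked (bars in line with the marks, and it held when pulled up), but `sign_off` returned no verdict.

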